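# Deposit gauge check of the fume filter box

## Robot

A 6-joint arm with a two-finger parallel gripper is mounted at the origin on the work surface. World frame = base frame: x ahead of the robot, y to its left, z up, the work surface at z = 0. Lengths are in m, angles in rad, forces in N, time in s.
With the tool pointing down it reaches from about 0.3 to 0.95 m from the base axis. Payload 3.1 kg.
Tool frame: the origin (TCP) lies midway between the tips of the shut fingers; the grasp point (between the pads) lies 19 mm behind it; z points along the fingers, x is the direction in which the jaws open and shut, and the axes are right-handed (so a half turn about z gives the same grasp; the last joint's range is limited). The gripper opens to 85 mm and grips with 20 to 120 N. Pads are 22 mm wide; open, the fingers measure 114 mm over their backs; the gripper's body (76 mm by 85 mm) begins 54 mm behind the grasp point. The pads swing forward as they close: fully open they stand 13 mm farther back than shut.
Start: joints at [1.267, 0.308, 1.634, -0, 1.2, -0.07], TCP at [0.145, 0.608, 0.231] pointing down, gripper open.
Joint ranges: [-3.06, 3.06], [-0.79, 1.96], [0.05, 2.63], [-1.19, 4.34], [0.05, 2.64], [-2.94, 2.94]. Speed limits (rad/s): [2.79, 2.79, 3.14, 3.14, 3.14, 3.14].

## Interface

Orientations are given as a unit quaternion [x, y, z, w].
In Python, from workcell import status, optics, bot gives the robot as it stands. The module is installed in compiled form; this text tells all that it offers.
- The arm moves only by the shell command python3 -m inch 'ROWS'. ROWS is JSON, a list of rows, each a list of 5 numbers: the shift along the world's x, y, z scaled (see below), then the turn about the world's z scaled (see below), then the closure in counts, from 0 (fully open) to 255 (shut). In form: [[dx, dy, dz, spin, hand], ...]. A call has 1 to 8 rows; each row is the pose to reach, as a shift and turn from the pose commanded when the call began, turning the shorter way round; what a row does not reach only later rows make up. The controller multiplies each number of a shift by 0.4 m and each number of a turn by pi rad. A row lasts 1/10 s, in which the tool goes at most 50 mm and 8.59 degrees, less where a joint would pass 70% of its speed; a pose out of reach is approached as far as the arm can. A call with a number of a shift or a turn outside -1 to 1 is refused whole. A call with a gripper value outside its range is refused whole. The fingers move at their own pace and stop on an object; the grip force is fixed at half the most. Time passes only in rows, so rows that repeat a pose let the fingers close. It gives the time, the measured TCP pose, the force and the opening at its end, in the units of the state.
- status.get_state(): the state, without advancing time (a new reading comes with each control period).
- optics.get_image(name): name is "scene" or "top" or "wrist"; returns the picture (480x640x3 uint8, red, green, blue); there is no depth.
- optics.camera_params(name): a dict with "fx", "fy", "cx", "cy" (pixels), "T" (4x4, takes a point from camera to world coordinates). Camera axes: x right, y down, z forward; pixel columns grow to the right and rows downward; lengths in m; the calibration is good to about 2 mm. A picture is of the moment at which its call begins: read the wrist's pose just before it. camera_params takes no time and is no camera call; for the wrist camera it gives the pose at the moment of the call.
- bot.hand_in(): hands the job in, once; it reports no verdict.
The state is a dict: "t": time; "joints": joint angles; "qvel": joint speeds; "tau": joint torques, N m; "tool_pos": TCP position; "tool_rot": TCP orientation; "wrist_force": force on the tool from outside, world axes, zero at the start; "torque": the same for the moment, N m; "opening": opening from 0.0 (shut) to 1.0 (fully open).
Only numpy, scipy, OpenCV 4.12 (cv2) and the standard library are available. Lean on these libraries where they do the work, as an engineer would, in place of code of your own. Each camera call takes 0.05 s, during which the arm holds its last target.

## Task

Set the damper lever on the fume filter box to the green idle mark (45 degrees) and leave it there. Then take the gauge rod from its cradle, push it tip first down the slanting guide tube until its collar stops on the tube's mouth, keep it there for a moment and draw it right out again. Finish while still holding the rod still and level in the gripper, touching nothing else, its tip a hand's breadth (about 100 mm) above the middle of the white reading plate, with the other things on the bench left where they were.

Things in the scene. Friction and masses are not known exactly. Their poses are not given: they have to be found in the camera images.
- damper_lever (a joint): angle of the damper lever on top of the white filter box, rad, 0 to 1.571: 0 at the red mark (fully open), 0.785 (45 degrees) at the green idle mark, 1.571 at the black mark (shut). It grows clockwise seen from above, turns about an upright axis and stays where it is left (friction: about 1.2 N at the knob)
- lever_knob (a point): grip height of the lever's upright black knob, a round post 20 mm across and 48 mm tall; this point is on its axis, 26 mm above its lower end and 22 mm below its top, 90 mm from the hinge axis. A 12 mm steel bar joins it to the hinge low down (the bar's top is 18 mm below this point; the box's top is 42 mm below it)
- lever_pivot (a point): point on the lever's upright hinge axis, at the height of lever_knob; axes are those of the filter box (z up)
- idle_mark (a point): middle of the green idle mark, a radial stripe 50 x 12 mm flat on the box's top, straight under where the knob stands when the lever is at idle
- tube_mouth (a point): centre of the flared mouth of the brass guide tube that slants up out of the filter box's side, 30 degrees above level. Its z axis runs along the tube, outward and up; the rod goes in along -z. Bore 14 mm, flaring to 24 mm over the last 18 mm (rim 30 mm across outside), 115 mm deep. The mouth is 100 mm out from the box and 142 mm above the table; the tube is fixed
- rod_grip (a point): middle of the gauge rod's red handle (16 x 16 x 100 mm): the place to grip. x points along the rod to its tip. The 100 g rod starts level in its cradle, axis 50 mm above the table, z up, loose in the slots of two black posts (up to 60 mm tall, 34 wide, 10 thick) about 41 mm behind this point and 108 mm ahead of it; lift it straight up
- rod_collar (a point): centre of the front face of the rod's brass stop collar (32 mm across, 8 mm thick), on the rod's axis, 58 mm ahead of rod_grip
- rod_tip (a point): end of the rod's round tip: an 8 mm pin sticks out 100 mm in front of the collar, its last 34 mm white with black rings; 158 mm ahead of rod_grip
- plate_centre (a point): middle (blue dot) of the top of the white reading plate, 100 x 100 mm, its top 14 mm above the table, fixed
- circuit_board: green circuit board 110 x 170 mm lying solder side up on eight black capacitors, 53 mm tall; origin centre of its underside; a bystander, to be left alone
- solder_reel: steel-coloured solder reel, 56 mm across, 45 mm tall, standing flat; origin centre of its underside; a bystander, to be left alone
- tip_cleaner: black round tip-cleaner pot with a brass ball of wool, 72 mm across, 50 mm tall; origin centre of its underside; a bystander, to be left alone
- screwdriver: red-handled screwdriver, 200 mm long, lying; origin under its middle; a bystander, to be left alone
- cleaner_bottle: blue bottle with a white cap, 56 mm across, 150 mm tall; origin centre of its underside; a bystander, to be left alone
- filter_box: the white fume filter box, 220 x 240 x 150 mm, red stripe on its front, carrying lever and guide tube; origin centre of its underside, tube on its -y side; fixed
- rod_cradle: the fixed cradle of the gauge rod: two slotted black posts on an aluminium base 190 x 46 x 8 mm; origin on the table under the collar's front face (within 4 mm), x along the rod towards its tip
- reading_plate: the fixed reading plate; origin centre of its underside
- gauge_rod: the gauge rod itself; origin at rod_collar, same axes
Mind the look-alikes: they are no part of the job. What is shaped like the reading_plate but yellow is not meant.

How it is judged:
By the outcome, as a careful person would: the job done as asked, in the order asked, and still so for the second after the job is handed in, while the arm keeps its last pose, push and grip.
It also fails if it takes over 67 s, if anything falls off the work surface, if the arm or the gripper's body presses on something with over 40 N, if the wrist force passes 120 N, or if a joint passes its speed limit or range.

## Working session

There is one attempt and no reset: what is moved stays moved. The work goes in short steps, Python scripts to look and compute and a shell command to move; the robot and the scene stay as the last step left them, time stands still between calls to the robot, and variables do not carry over. Pictures are saved under pics/ and viewed, and the job is handed in when it is done.

```bash
mkdir -p pics; cat > h.py <<'E'
import numpy as np, cv2
from workcell import status, optics, bot
def cam(n): 
    c=optics.camera_params(n); return c['fx'],c['fy'],c['cx'],c['cy'],np.array(c['T'])
def snap(n,f):
    im=optics.get_image(n); cv2.imwrite('pics/'+f,im[:,:,::-1]); return im
def onz(c,u,v,z):
    fx,fy,cx,cy,T=c; d=T[:3,:3]@np.array([(u-cx)/fx,(v-cy)/fy,1]); o=T[:3,3]; return o+d*(z-o[2])/d[2]
def proj(c,p):
    fx,fy,cx,cy,T=c; q=T[:3,:3].T@(np.array(p)-T[:3,3]); return np.array([fx*q[0]/q[2]+cx,fy*q[1]/q[2]+cy])
def tri(c1,p1,c2,p2):
    P=[];
    for c in(c1,c2):
        fx,fy,cx,cy,T=c; K=np.array([[fx,0,cx],[0,fy,cy],[0,0,1]]); P.append(K@np.linalg.inv(T)[:3])
    X=cv2.triangulatePoints(P[0],P[1],np.array(p1,float).reshape(2,1),np.array(p2,float).reshape(2,1)); return (X[:3]/X[3]).ravel()
E
python3 - <<'E'
from h import *
np.set_printoptions(precision=4,suppress=True)
print(status.get_state())
for n in('scene','top','wrist'):
    c=cam(n);print(n,c); snap(n,n+'0.png')
E
```

```text
{'t': 0.0, 'joints': array([ 1.2673,  0.309 ,  1.6352, -0.    ,  1.1997, -0.0697]), 'qvel': array([-0.0012, -0.0008, -0.0016, -0.0007,  0.0007,  0.0002]), 'tau': array([  0.0007, -41.5248, -27.6668,   0.    ,   0.0101,  -0.    ]), 'tool_pos': array([0.1446, 0.6072, 0.23  ]), 'tool_rot': array([ 0.7848,  0.6198, -0.001 ,  0.0007]), 'wrist_force': array([-0.0235,  0.2435,  1.3107]), 'torque': array([-0.0245,  0.0365,  0.0655]), 'opening': 1.002402216406582}
scene (482.8819349233238, 482.8819349233238, 321.70618653924214, 230.90510663698805, array([[-0.5973,  0.6857, -0.416 ,  0.9907],
       [ 0.802 ,  0.5144, -0.3035,  0.3722],
       [ 0.0059, -0.5149, -0.8572,  1.101 ],
       [ 0.    ,  0.    ,  0.    ,  1.    ]]))
top (521.2679450955093, 521.2679450955093, 315.1635111905428, 233.61357088325582, array([[-0.0057, -0.9951,  0.0991,  0.3626],
       [-0.9999,  0.0041, -0.0158,  0.0527],
       [ 0.0154, -0.0992, -0.995 ,  1.6258],
       [ 0.    ,  0.    ,  0.    ,  1.    ]]))
wrist (418.0186680163857, 418.0186680163857, 314.9533939247258, 238.1939616402884, array([[ 0.2322,  0.9367,  0.2621,  0.0776],
       [ 0.9727, -0.2232, -0.064 ,  0.6224],
       [-0.0015,  0.2698, -0.9629,  0.373 ],
       [ 0.    ,  0.    ,  0.    ,  1.    ]]))
```

View pics/scene0.png

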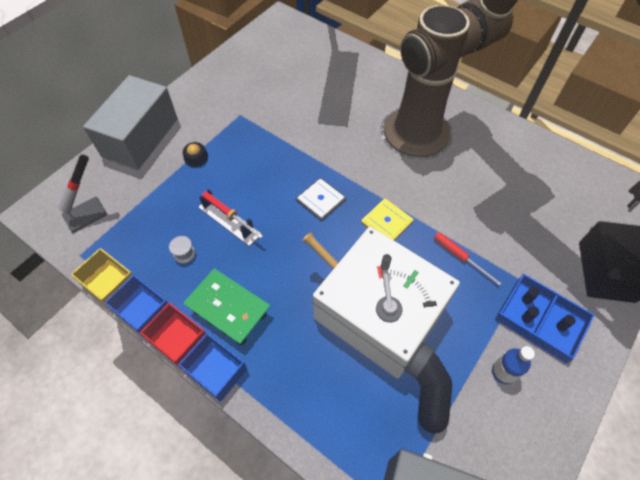

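View pics/top0.png

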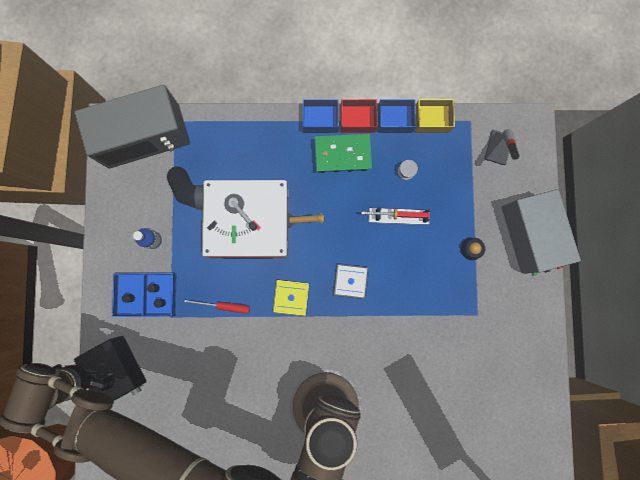

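View pics/wrist0.png

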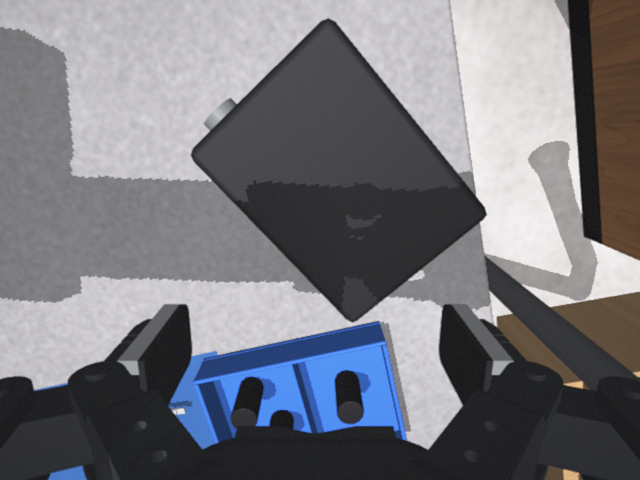

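```bash
python3 - <<'E'
import cv2
a=cv2.imread('pics/top0.png');b=cv2.imread('pics/scene0.png')
cv2.imwrite('pics/ta.png',cv2.resize(a[170:270,190:330],None,fx=5.7,fy=5.7,interpolation=2))
cv2.imwrite('pics/tb.png',cv2.resize(a[190:310,330:490],None,fx=5,fy=5,interpolation=2))
cv2.imwrite('pics/sa.png',cv2.resize(b[220:370,300:470],None,fx=4,fy=4,interpolation=2))
cv2.imwrite('pics/sb.png',cv2.resize(b[170:270,190:350],None,fx=5,fy=5,interpolation=2))
E
```

```text
(no output)
```

View pics/ta.png

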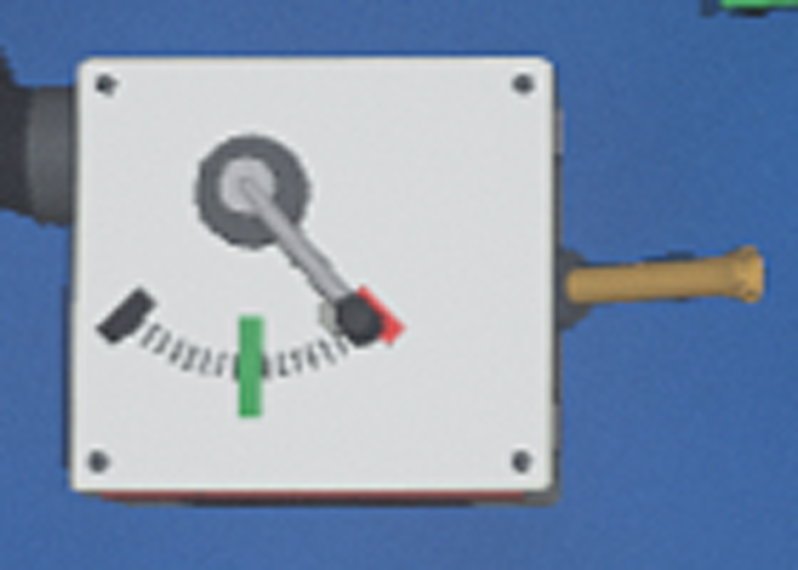

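View pics/tb.png

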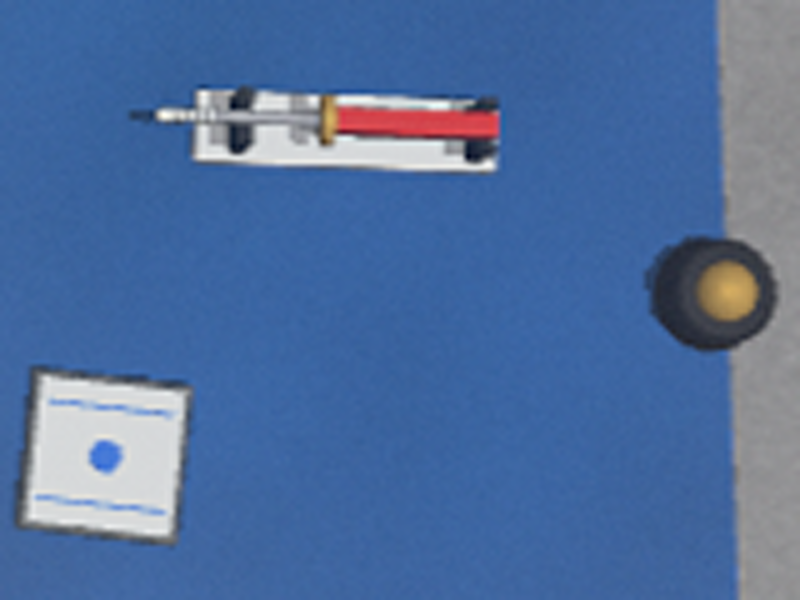

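View pics/sa.png

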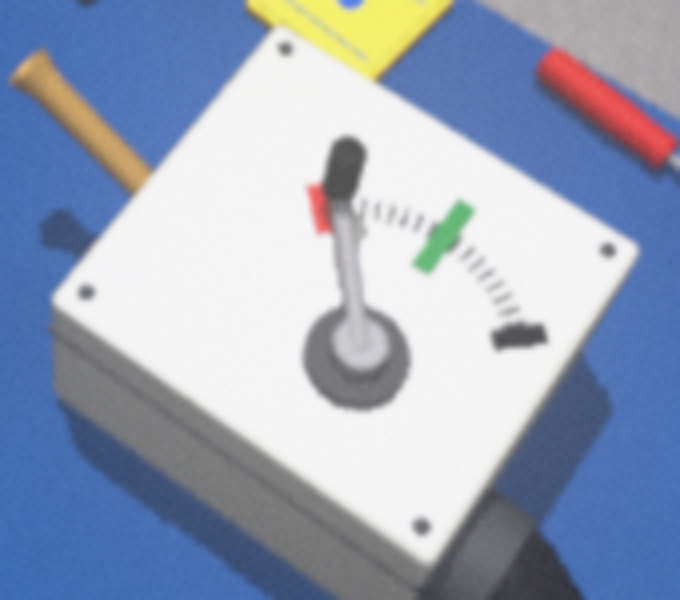

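View pics/sb.png

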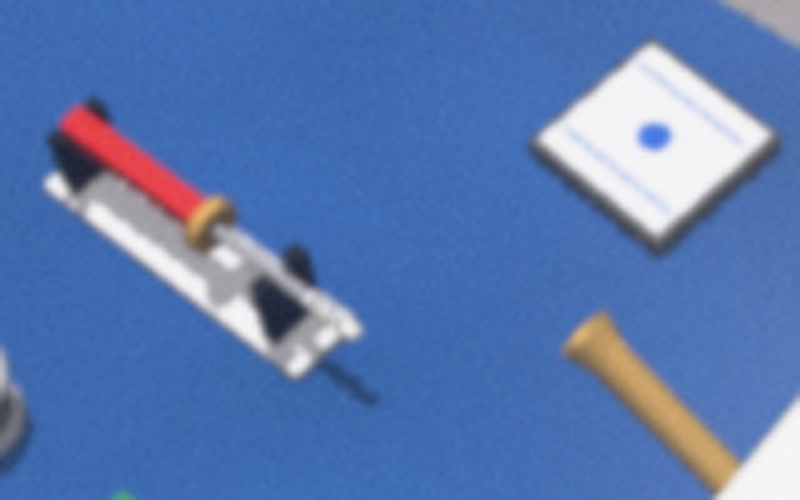

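```bash
cat > m.py <<'E'
from h import *
np.set_printoptions(precision=4,suppress=True)
a=cv2.imread('pics/top0.png');ha=cv2.cvtColor(a,cv2.COLOR_BGR2HSV)
b=cv2.imread('pics/scene0.png');hb=cv2.cvtColor(b,cv2.COLOR_BGR2HSV)
ct=cam('top');cs=cam('scene')
def mask(h,lo,hi,roi):
    m=cv2.inRange(h,lo,hi);k=np.zeros_like(m);x0,y0,x1,y1=roi;k[y0:y1,x0:x1]=255;m&=k
    n,l,s,c=cv2.connectedComponentsWithStats(m); i=1+np.argmax(s[1:,4]); return (l==i),s[i],c[i]
def wr(mk,c,z):
    ys,xs=np.nonzero(mk); P=np.array([onz(c,x,y,z)[:2] for x,y in zip(xs,ys)],np.float32); return P,cv2.minAreaRect(P*1000)
for nm,h,c,rb,rg,rr,rp,rk in(('top',ha,ct,(200,175,292,260),(225,220,242,250),(360,195,440,230),(335,262,370,300),(288,205,330,235)),
    ('scene',hb,cs,(300,220,470,370),(400,265,425,290),(195,185,240,225),(295,178,348,220),(300,230,345,275))):
    mk,s,ce=mask(h,(0,0,190),(180,45,255),rb); P,r=wr(mk,c,.15); print(nm,'box',r)
    print(cv2.boxPoints(r))
    mk,s,ce=mask(h,(45,100,60),(75,255,255),rg); P,r=wr(mk,c,.15); print('green',ce,onz(c,*ce,.15),r)
    mk=cv2.inRange(h,(0,140,90),(6,255,255))|cv2.inRange(h,(172,140,90),(180,255,255)); x0,y0,x1,y1=rr
    k=np.zeros_like(mk);k[y0:y1,x0:x1]=255;mk&=k; P,r=wr(mk>0,c,.057); print('red',r);print(cv2.boxPoints(r))
    mk,s,ce=mask(h,(100,120,130),(120,255,255),rp);
    mk,s,ce=mask(h,(10,80,80),(28,255,255),rk); ys,xs=np.nonzero(mk); r=cv2.minAreaRect(np.stack([xs,ys],1).astype(np.float32)); print('tube',ce,r, cv2.boxPoints(r).tolist())
E
python3 m.py
```

```text
top box ((557.4691772460938, 229.9681854248047), (235.5633087158203, 215.60862731933594), 89.72647094726562)
[[449.1038 112.7025]
 [664.71   111.6732]
 [665.8346 347.2339]
 [450.2283 348.2632]]
green [233.1455 233.9636] [0.5096 0.262  0.15  ] ((509.525634765625, 261.04205322265625), (45.721351623535156, 8.498200416564941), 0.579447865486145)
red ((576.1213989257812, -271.97467041015625), (94.65035247802734, 15.361767768859863), 89.79969787597656)
[[ 568.2751 -319.2727]
 [ 583.6368 -319.3264]
 [ 583.9677 -224.6766]
 [ 568.606  -224.6229]]
tube [307.2477 218.6776] ((306.5, 217.5), (9.0, 33.0), 90.0) [[290.0, 213.0], [323.0, 213.0], [323.0, 222.0], [290.0, 222.0]]
scene box ((560.1329956054688, 232.05709838867188), (237.65802001953125, 218.51934814453125), 89.768798828125)
[[450.3947 113.6699]
 [668.9123 112.7882]
 [669.8713 350.4442]
 [451.3537 351.326 ]]
green [410.4211 278.9298] [0.5111 0.2621 0.15  ] ((510.2589416503906, 262.24456787109375), (7.981708526611328, 41.68099594116211), 86.37371826171875)
red ((581.0543212890625, -270.5821533203125), (92.2653579711914, 19.419157028198242), 85.5302505493164)
[[ 567.779  -315.8178]
 [ 587.1391 -317.3312]
 [ 594.3297 -225.3465]
 [ 574.9695 -223.8331]]
tube [319.7915 249.583 ] ((321.19317626953125, 249.71507263183594), (41.14112091064453, 9.159918785095215), 42.87889862060547) [[303.0027770996094, 239.07398986816406], [309.2356262207031, 232.3616485595703], [339.3835754394531, 260.35614013671875], [333.1507263183594, 267.0684814453125]]
```

```bash
python3 - <<'E'
import cv2
a=cv2.imread('pics/top0.png');b=cv2.imread('pics/scene0.png')
cv2.imwrite('pics/t1.png',cv2.resize(a[205:235,285:330],None,fx=16,fy=16,interpolation=0))
cv2.imwrite('pics/s1.png',cv2.resize(b[225:270,295:345],None,fx=12,fy=12,interpolation=0))
E
```

```text
(no output)
```

View pics/t1.png

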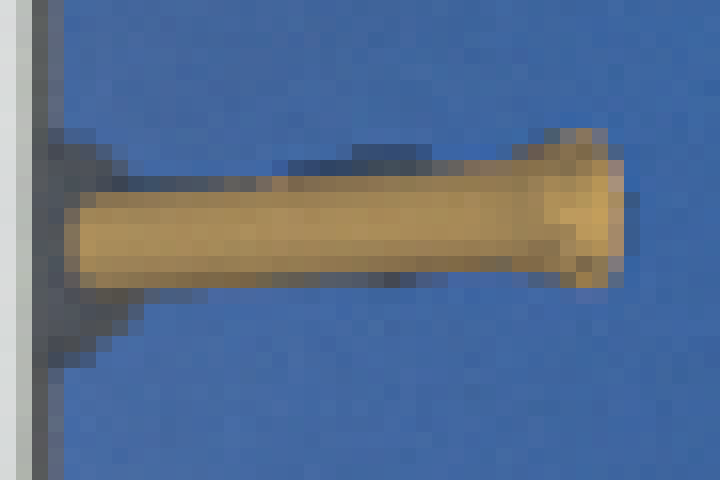

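View pics/s1.png

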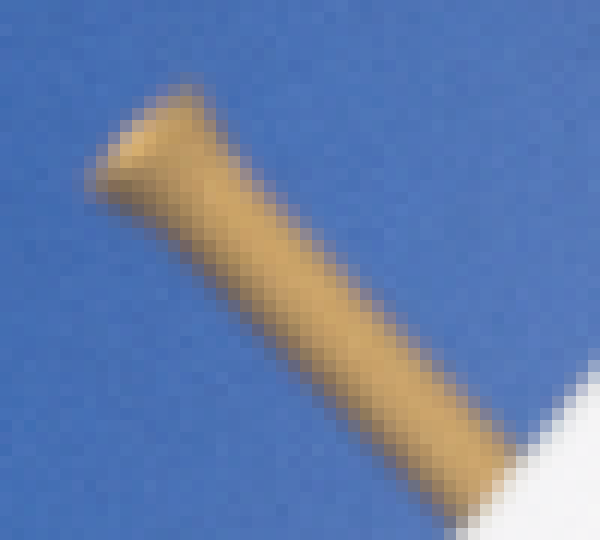

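```bash
python3 - <<'E'
from h import *
np.set_printoptions(precision=4,suppress=True)
ct=cam('top');cs=cam('scene')
pm=(285+592/16-.5,205+208/16-.5); sm=(295+147/12-.5,225+135/12-.5)
print('mouth',onz(ct,*pm,.142),onz(cs,*sm,.142),tri(ct,pm,cs,sm))
print('base',onz(ct,285+85/16-.5,205+240/16-.5,.09),onz(cs,295+480/12-.5,225+490/12-.5,.09))
# pivot / knob
print('pivot',onz(ct,190+247/5.7,170+184/5.7,.175),onz(cs,300+360/4,220+342/4,.175), tri(ct,(190+247/5.7,170+184/5.7),cs,(300+360/4,220+342/4)))
print('knobtop',onz(ct,190+362/5.7,170+317/5.7,.214),onz(cs,300+348/4,220+151/4,.214))
print('plate',onz(ct,330+105/5,190+456/5,.014),onz(cs,190+654/5,170+137/5,.014))
print('collar',onz(ct,330+327/5,190+120/5,.066),onz(cs,190+212/5,170+220/5,.05))
print('tip',onz(ct,330+158/5,190+115/5,.05),onz(cs,190+360/5,170+330/5,.05), tri(ct,(330+158/5,190+115/5),cs,(190+360/5,170+330/5)))
print('front', onz(ct,330+338/5,190+121/5,.056), 'back',onz(ct,330+499/5,190+123.5/5,.058),'b2',onz(cs,190+70/5,170+122/5,.055))
E
```

```text
mouth [0.5568 0.0106 0.142 ] [0.5564 0.0128 0.142 ] [0.5564 0.0114 0.141 ]
base [0.558  0.1032 0.09  ] [0.5575 0.0944 0.09  ]
pivot [0.5965 0.2589 0.175 ] [0.6003 0.2627 0.175 ] [0.5974 0.2608 0.167 ]
knobtop [0.5258 0.1979 0.214 ] [0.531  0.2053 0.214 ]
plate [ 0.3753 -0.0826  0.014 ] [ 0.3787 -0.0787  0.014 ]
collar [ 0.5766 -0.2153  0.066 ] [ 0.5785 -0.2155  0.05  ]
tip [ 0.5823 -0.1146  0.05  ] [ 0.583  -0.1114  0.05  ] [ 0.5822 -0.1141  0.0465]
front [ 0.5774 -0.2237  0.056 ] back [ 0.5752 -0.3216  0.058 ] b2 [ 0.5794 -0.3142  0.055 ]
```

```bash
python3 -m inch '[[0,0,0.15,0.05,0],[0.5,-0.5,0.15,0.32,0],[0.5,-0.5,0.15,0.32,0],[0.5,-0.5,0.15,0.32,0],[0.5,-0.5,0.15,0.32,0],[0.5,-0.5,0.15,0.32,0],[0.5,-0.5,0.15,0.32,0],[0.5,-0.5,0.15,0.32,0]]'
```

```text
t: 0.95
tool_pos: [0.3479, 0.4046, 0.2913]
tool_rot: [0.391, 0.921, -0.0, 0.001]
wrist_force: [-0.8, 1.2, -0.5]
opening: 1.0
```

```bash
python3 -m inch '[[0.45,-0.51,0,0,0],[0.45,-0.51,0,0,0],[0.45,-0.51,0,0,0],[0.45,-0.51,0,0,0],[0.45,-0.51,0,0,0],[0.45,-0.51,0,0,0],[0.45,-0.51,0,0,0]]'; python3 - <<'E'
from h import *
import json
print(status.get_state()['tool_pos']);c=cam('wrist'); np.save('cw1.npy',np.array(c,dtype=object),allow_pickle=True); snap('wrist','w1.png')
print(proj(c,[.599,.261,.175]),proj(c,[.531,.2,.214]),proj(c,[.51,.262,.15]))
E
```

```text
t: 1.65
tool_pos: [0.5264, 0.2021, 0.2908]
tool_rot: [0.391, 0.92, -0.0, 0.0]
wrist_force: [-0.8, 0.8, 0.6]
opening: 0.999
[0.5263593  0.202123   0.29077939]
[304.06449636 361.9481581 ] [306.88388449 255.10356157] [391.35505772 264.52145145]
```

View pics/w1.png

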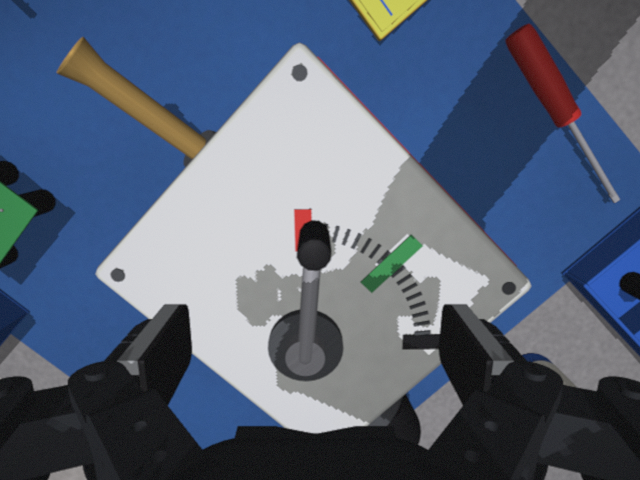

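```bash
python3 - <<'E'
from h import *
np.set_printoptions(precision=4,suppress=True)
c=cam('wrist')
print('knob',onz(c,314,257,.214),'piv',onz(c,305,354,.175),'piv174',onz(c,305,354,.17),'green',onz(c,392,263,.15),'red',onz(c,302,228,.15),'mouth',onz(c,72,55,.142))
for p in [(300,44),(97,273),(530,286)]: print(onz(c,*p,.15))
E
```

```text
knob [0.5276 0.2051 0.214 ] piv [0.5924 0.2588 0.175 ] piv174 [0.5947 0.2608 0.17  ] green [0.5073 0.2631 0.15  ] red [0.5333 0.1988 0.15  ] mouth [0.5545 0.0141 0.142 ]
[0.4484 0.1165 0.15  ]
[0.6602 0.1155 0.15  ]
[0.4496 0.3483 0.15  ]
```

```bash
python3 -m inch '[[0.004,0.005,-0.12,-0.022,0],[0.004,0.005,-0.28,-0.022,0],[0.004,0.005,-0.28,-0.022,0],[0.004,0.005,-0.28,-0.022,150],[0.004,0.005,-0.28,-0.022,255],[0.004,0.005,-0.28,-0.022,255],[0.004,0.005,-0.28,-0.022,255],[0.004,0.005,-0.28,-0.022,255]]'; python3 - <<'E'
from h import *
snap('wrist','w2.png')
E
```

```text
t: 2.5
tool_pos: [0.5281, 0.2064, 0.1818]
tool_rot: [0.421, 0.907, 0.001, 0.002]
wrist_force: [-0.2, 0.2, 3.6]
opening: 0.215
```

View pics/w2.png

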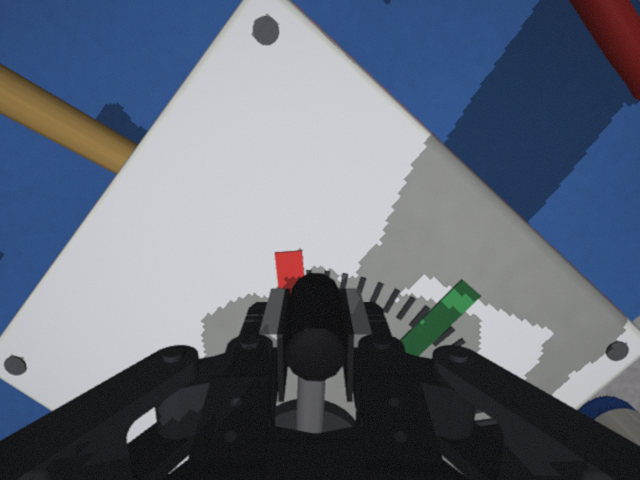

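```bash
python3 -m inch '[[-0.011,0.016,0,-0.026,255],[-0.0205,0.032,0,-0.053,255],[-0.0285,0.0485,0,-0.079,255],[-0.0355,0.066,0,-0.106,255],[-0.0405,0.0835,0,-0.132,255],[-0.045,0.102,0,-0.158,255],[-0.047,0.12,0,-0.185,255],[-0.0475,0.139,0,-0.211,255]]'; python3 -m inch '[[0,0,0,0,255],[0,0,0,0,255],[0,0,0,0,255]]'; python3 - <<'E'
from h import *
snap('top','t3.png')
snap('wrist','w3.png')
a=cv2.imread('pics/t3.png');cv2.imwrite('pics/t3c.png',cv2.resize(a[150:290,180:350],None,fx=4,fy=4,interpolation=2))
E
```

```text
t: 3.35
tool_pos: [0.5094, 0.2618, 0.1818]
tool_rot: [0.694, 0.72, 0.002, 0.002]
wrist_force: [0.3, -2.5, 6.3]
opening: 0.214
t: 3.65
tool_pos: [0.5094, 0.2621, 0.1818]
tool_rot: [0.693, 0.721, 0.002, 0.001]
wrist_force: [0.5, -0.6, 5.9]
opening: 0.212
```

View pics/w3.png

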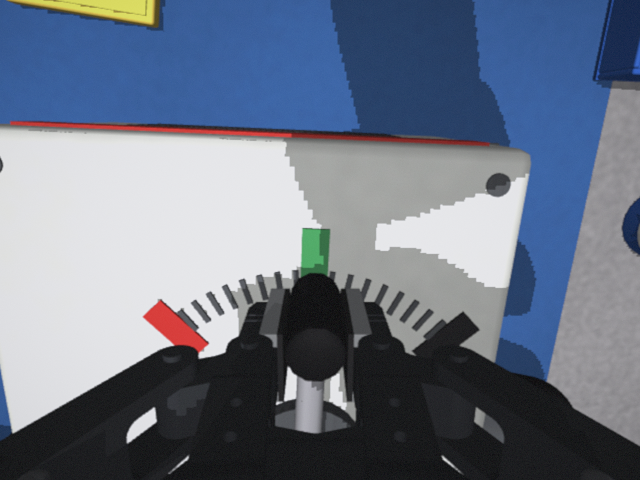

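```bash
python3 -m inch '[[0,0,0,0,120],[0,0,0,0,0],[0,0,0,0,0],[0,0,0,0,0],[0,0,0.15,0,0],[0,0,0.28,0,0],[0,0,0.28,0,0],[0,0,0.28,0,0]]'; python3 - <<'E'
from h import *
snap('wrist','w4.png')
c=cam('wrist');np.set_printoptions(precision=4,suppress=True)
print(c[4])
print(proj(c,[.599,.262,.175]),proj(c,[.509,.262,.214]),proj(c,[.509,.262,.15]))
E
```

```text
t: 4.55
tool_pos: [0.5093, 0.2624, 0.2948]
tool_rot: [0.693, 0.721, 0.003, 0.001]
wrist_force: [-0.5, -0.0, -1.0]
opening: 1.003
[[-0.039   0.9617  0.2714  0.4386]
 [ 0.9992  0.0372  0.0117  0.258 ]
 [ 0.0011  0.2717 -0.9624  0.4346]
 [ 0.      0.      0.      1.    ]]
[311.336  357.6626] [316.7869 252.4864] [316.2981 224.6846]
```

View pics/w4.png

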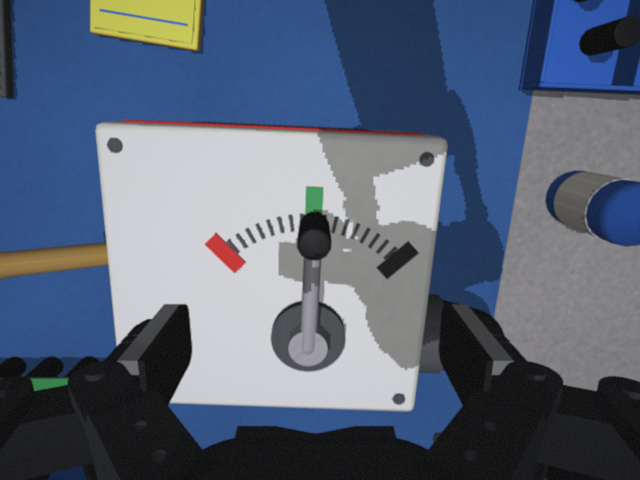

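```bash
python3 - <<'E'
from h import *
c=cam('wrist');np.set_printoptions(precision=4,suppress=True)
for u,v,z in[(314,242,.214),(308,349,.172),(314.5,187,.15),(312,278,.17),(307,207,.15),(322.5,207,.15)]: print(onz(c,u,v,z))
print(onz(c,225,253,.15),onz(c,398,260,.15))
E
```

```text
[0.503  0.2602 0.214 ]
[0.594  0.2594 0.172 ]
[0.4825 0.2597 0.15  ]
[0.5412 0.2603 0.17  ]
[0.4966 0.2551 0.15  ]
[0.4962 0.2658 0.15  ]
[0.5323 0.1976 0.15  ] [0.5328 0.3217 0.15  ]
```

```bash
python3 -m inch '[[0.17,-1,0,-0.4,0],[0.17,-1,0,-0.4,0],[0.17,-1,0,-0.4,0],[0.17,-1,0,-0.4,0],[0.17,-1,0,-0.4,0],[0.17,-1,0,-0.4,0],[0.17,-1,0,-0.4,0],[0.17,-1,0,-0.4,0]]';python3 -m inch '[[0,-0.335,-0.1,-0.122,0],[0,-0.335,-0.2,-0.122,0],[0,-0.335,-0.2,-0.122,0],[0,-0.335,-0.2,-0.122,0],[0,-0.335,-0.2,-0.122,0]]'; python3 - <<'E'
from h import *
snap('wrist','w5.png')
print(status.get_state()['joints'])
c=cam('wrist');np.set_printoptions(precision=4,suppress=True)
print(proj(c,[.577,-.272,.058]),proj(c,[.582,-.114,.05]))
E
```

```text
t: 5.4
tool_pos: [0.5727, -0.1342, 0.2877]
tool_rot: [0.98, 0.201, -0.002, -0.001]
wrist_force: [0.8, -0.6, -0.1]
opening: 0.996
t: 5.9
tool_pos: [0.5715, -0.2665, 0.2063]
tool_rot: [1.0, 0.013, -0.004, -0.002]
wrist_force: [-0.3, -0.1, 0.1]
opening: 1.001
[-5.03749865e-01  3.44762801e-01  1.63315489e+00  8.75484463e-04
  1.16905915e+00 -5.30719740e-01]
[321.9612 227.7411] [337.1166 -13.9879]
```

View pics/w5.png

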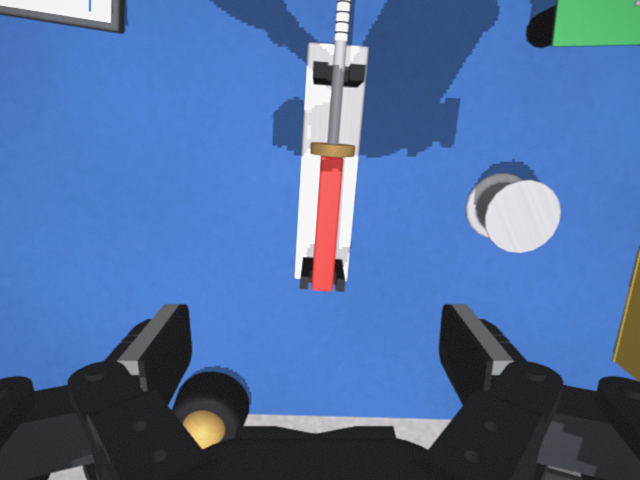

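```bash
python3 - <<'E'
from h import *
c=cam('wrist');np.set_printoptions(precision=4,suppress=True)
s=status.get_state();print(s['tool_pos'],s['tool_rot'])
b=onz(c,322,291,.058);f=onz(c,331,156,.058);print(b,f,(b+f)/2); print(onz(c,333,150,.066),onz(c,343,2,.052)); d=f-b;print(np.degrees(np.arctan2(d[1],d[0])))
E
```

```text
[ 0.573  -0.2658  0.2086] [ 0.9999  0.0133 -0.0021 -0.0017]
[ 0.5785 -0.3212  0.058 ] [ 0.5817 -0.2208  0.058 ] [ 0.5801 -0.271   0.058 ]
[ 0.5826 -0.2162  0.066 ] [ 0.5861 -0.1236  0.052 ]
88.20215483654762
```

```bash
python3 -m inch '[[0.014,-0.014,-0.1,-0.018,0],[0.014,-0.014,-0.22,-0.018,0],[0.014,-0.014,-0.34,-0.018,60],[0.014,-0.014,-0.44,-0.018,60],[0.014,-0.014,-0.444,-0.018,60],[0.014,-0.014,-0.444,-0.018,60]]'; python3 - <<'E'
from h import *
snap('wrist','w6.png')
E
```

```text
t: 6.55
tool_pos: [0.5805, -0.2708, 0.0342]
tool_rot: [1.0, -0.014, -0.0, -0.0]
wrist_force: [0.5, -1.2, -0.5]
opening: 0.766
```

View pics/w6.png

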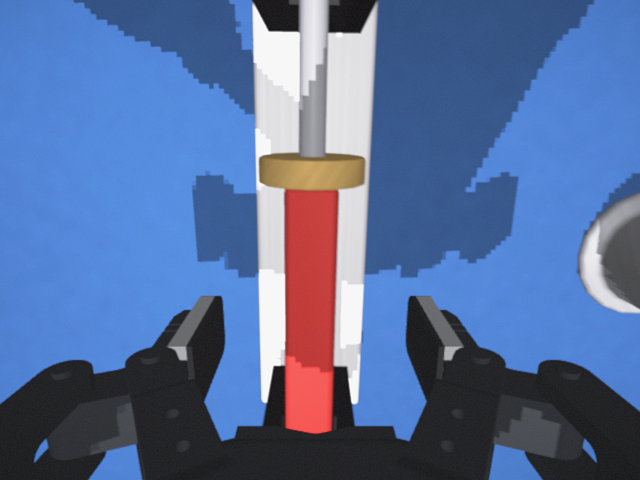

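```bash
python3 -m inch '[[0,0,-0.007,0,160],[0,0,-0.007,0,255],[0,0,-0.007,0,255],[0,0,-0.007,0,255],[0,0,-0.007,0,255],[0,0,-0.007,0,255]]'; python3 -m inch '[[0,0,0.03,0,255],[0,0,0.1,0,255],[0,0,0.2,0,255],[0,0,0.3,0,255],[0,0,0.35,0,255],[0,0,0.35,0,255]]'; python3 - <<'E'
from h import *
snap('wrist','w7.png')
E
```

```text
t: 7.2
tool_pos: [0.5807, -0.2728, 0.0328]
tool_rot: [1.0, -0.015, 0.001, 0.0]
wrist_force: [-1.9, 0.5, 6.0]
opening: 0.177
t: 7.8
tool_pos: [0.583, -0.2741, 0.1763]
tool_rot: [1.0, -0.015, 0.004, 0.002]
wrist_force: [-0.1, -0.3, -1.3]
opening: 0.175
```

View pics/w7.png

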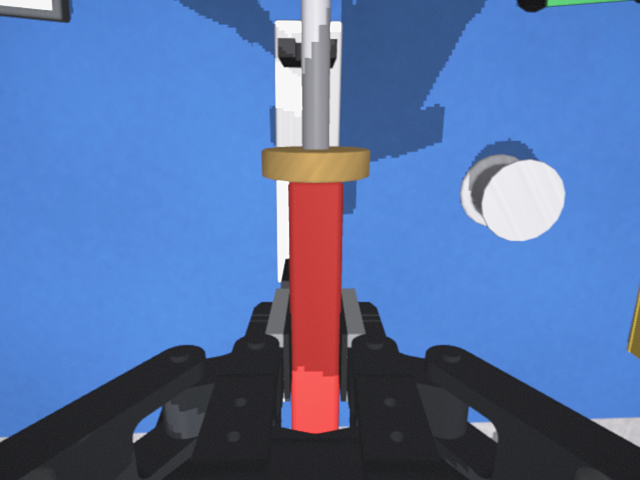

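```bash
python3 -m inch '[[-0.07,0.11,-0.06,0.008,255],[-0.07,0.22,-0.134,0.008,255],[-0.07,0.22,-0.134,0.008,255],[-0.07,0.22,-0.134,0.008,255],[-0.07,0.22,-0.134,0.008,255]]'; python3 - <<'E'
from h import *
for n in('wrist','top','scene'): snap(n,n+'8.png')
a=cv2.imread('pics/top8.png');cv2.imwrite('pics/t8c.png',cv2.resize(a[190:250,280:430],None,fx=5.3,fy=5.3,interpolation=2))
a=cv2.imread('pics/scene8.png');cv2.imwrite('pics/s8c.png',cv2.resize(a[150:280,220:360],None,fx=4.5,fy=4.5,interpolation=2))
print(status.get_state()['tool_pos'])
E
```

```text
t: 8.35
tool_pos: [0.5522, -0.1848, 0.1166]
tool_rot: [1.0, -0.002, -0.0, 0.0]
wrist_force: [-0.2, 0.3, -1.3]
opening: 0.176
[ 0.55327716 -0.18591102  0.11819212]
```

View pics/wrist8.png

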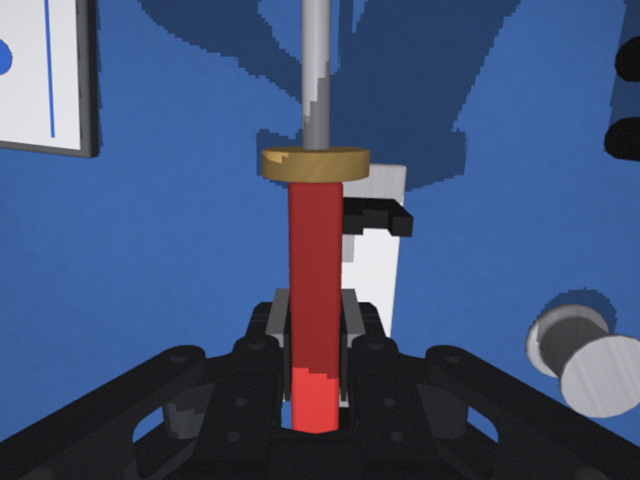

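View pics/t8c.png

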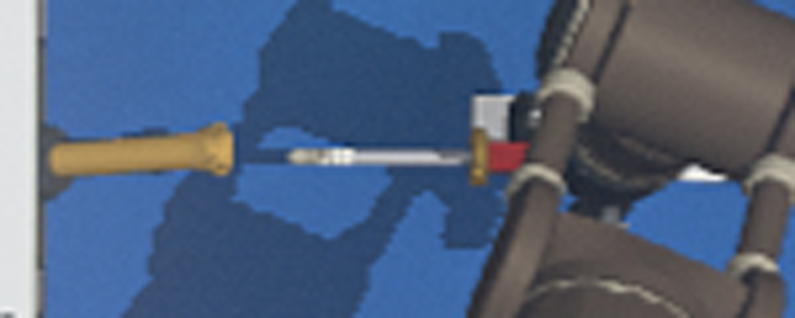

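View pics/s8c.png

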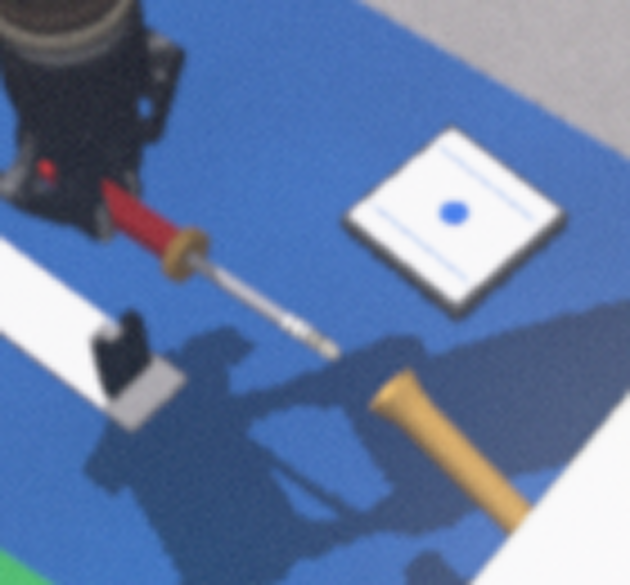

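```bash
python3 - <<'E'
from h import *
np.set_printoptions(precision=4,suppress=True)
ct=cam('top');cs=cam('scene')
f=lambda u,v:(280+u/5.3,190+v/5.3); g=lambda u,v:(220+u/4.5,150+v/4.5)
print('mouth',onz(ct,*f(221,149),.142),onz(cs,*g(392,388),.142),tri(ct,f(221,149),cs,g(392,388)))
print('tip',onz(ct,*f(288,157),.1355),onz(cs,*g(338,354),.1355),tri(ct,f(288,157),cs,g(338,354)))
print('collar',onz(ct,*f(480,157),.1355),onz(cs,*g(188,252),.1355),tri(ct,f(480,157),cs,g(188,252)))
E
```

```text
mouth [0.555  0.0101 0.142 ] [0.5569 0.0143 0.142 ] [0.5551 0.011  0.1366]
tip [ 0.5514 -0.0265  0.1355] [ 0.5545 -0.0231  0.1355] [ 0.5519 -0.0264  0.1289]
collar [ 0.551  -0.1312  0.1355] [ 0.5526 -0.1267  0.1355] [ 0.5509 -0.1307  0.1303]
```

```bash
python3 -m inch '[[0.0075,0.03,0.01,0,255],[0.0075,0.06,0.01,0,255],[0.0075,0.09,0.01,0,255],[0.0075,0.115,0.01,0,255],[0.0075,0.115,0.01,0,255],[0.0075,0.115,0.01,0,255]]'; python3 - <<'E'
from h import *
for n in('top','scene'): snap(n,n+'9.png')
a=cv2.imread('pics/top9.png');a=cv2.resize(a[190:250,280:380],None,fx=5,fy=5,interpolation=2)
b=cv2.imread('pics/scene9.png');b=cv2.resize(b[190:270,260:360],None,fx=5,fy=5,interpolation=2)
cv2.imwrite('pics/c9.png',np.vstack([a,b])[:, :])
print(status.get_state()['tool_pos'],status.get_state()['wrist_force'])
E
```

```text
t: 9.1
tool_pos: [0.555, -0.1378, 0.1213]
tool_rot: [1.0, -0.002, -0.0, 0.0]
wrist_force: [-0.2, 0.1, -1.4]
opening: 0.175
[ 0.55513303 -0.13844878  0.12130025] [ 0.55897464  0.66738694 -0.77510851]
```

View pics/c9.png

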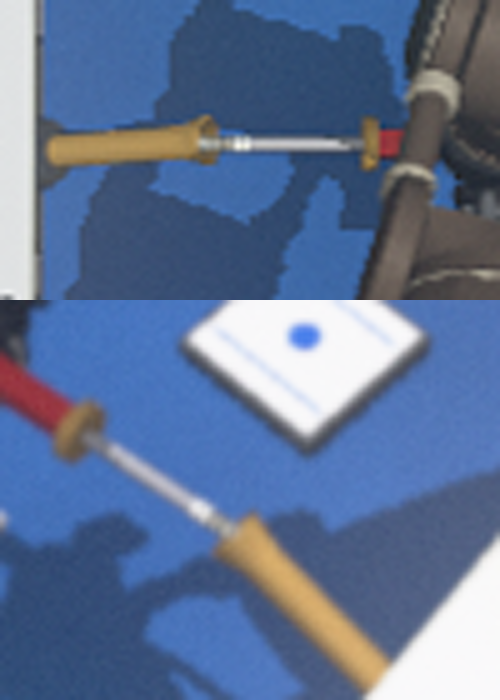

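```bash
python3 -m inch '[[0.005,0.0135,0,0,255],[0.005,0.015,0.0345,0,255],[0.005,0.0175,0.05,0,255],[0.005,0.02,0.0685,0,255],[0.005,0.0235,0.085,0,255],[0.005,0.027,0.102,0,255],[0.005,0.027,0.102,0,255]]'; cat > v.py <<'E'
from h import *
import sys
k=sys.argv[1]
for n in('top','scene'): snap(n,n+k+'.png')
a=cv2.imread(f'pics/top{k}.png');a=cv2.resize(a[190:250,280:380],None,fx=5,fy=5,interpolation=2)
b=cv2.imread(f'pics/scene{k}.png');b=cv2.resize(b[190:270,240:340],None,fx=5,fy=5,interpolation=2)
cv2.imwrite(f'pics/c{k}.png',np.vstack([a,b]))
s=status.get_state();print(s['tool_pos'],s['wrist_force'],s['torque'])
E
python3 v.py 10
```

```text
t: 9.9
tool_pos: [0.5573, -0.128, 0.1634]
tool_rot: [1.0, -0.002, 0.0, 0.001]
wrist_force: [-1.0, -4.1, -3.0]
opening: 0.176
[ 0.55719882 -0.12802652  0.1625765 ] [-1.23427757 -4.62875887 -1.94676894] [-1.01866711  0.17300043  0.20163693]
```

View pics/c10.png

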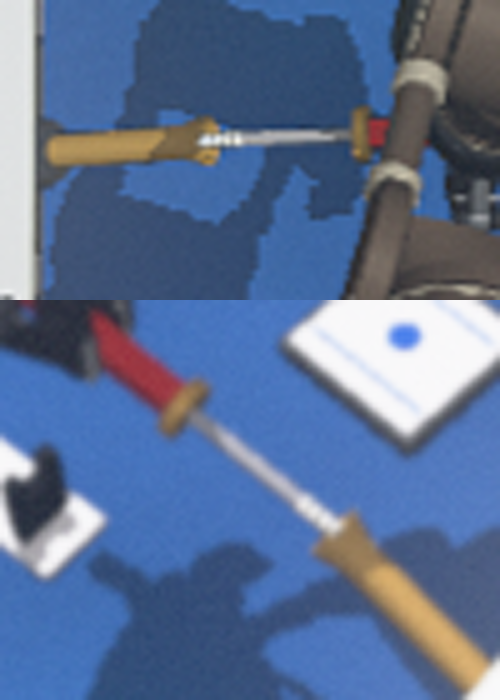

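```bash
python3 -m inch '[[0,0.005,0.016,0,255],[0,0.010,0.033,0,255],[0,0.017,0.049,0,255],[0,0.0235,0.065,0,255],[0,0.0315,0.085,0,255],[0,0.04,0.105,0,255],[0,0.04,0.105,0,255],[0,0.04,0.105,0,255]]'; python3 v.py 11
```

```text
t: 10.8
tool_pos: [0.5576, -0.1108, 0.2049]
tool_rot: [1.0, -0.002, 0.001, -0.001]
wrist_force: [0.4, -0.8, -1.3]
opening: 0.173
[ 0.55743667 -0.110819    0.20436973] [-0.29090147 -1.16716901 -0.39958177] [-0.16896395 -0.02656853  0.0027618 ]
```

View pics/c11.png

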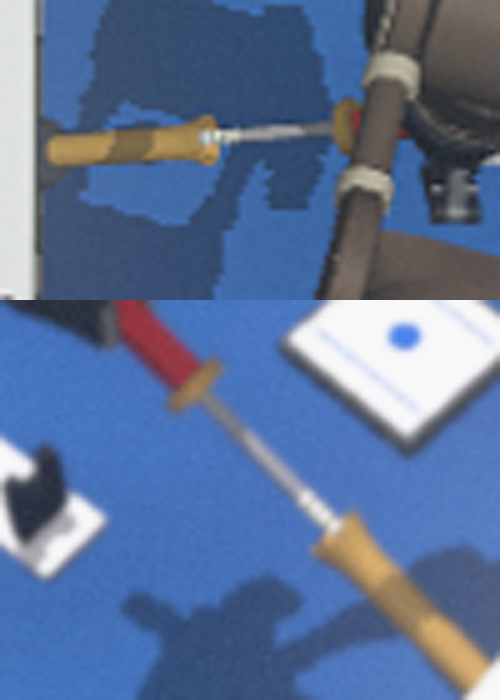

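```bash
python3 -m inch '[[0,0.010,-0.012,0,255],[0,0.02,-0.022,0,255],[0,0.03,-0.03,0,255],[0,0.04,-0.037,0,255],[0,0.055,-0.047,0,255],[0,0.068,-0.056,0,255],[0,0.068,-0.056,0,255]]'; python3 v.py 12
```

```text
t: 11.6
tool_pos: [0.5564, -0.0833, 0.1808]
tool_rot: [1.0, -0.002, -0.001, -0.0]
wrist_force: [0.1, 0.6, -0.9]
opening: 0.175
[ 0.55705147 -0.0841242   0.18156513] [ 0.28581734 -1.38991437 -1.11892818] [-0.02197978  0.01837686  0.03347229]
```

View pics/c12.png

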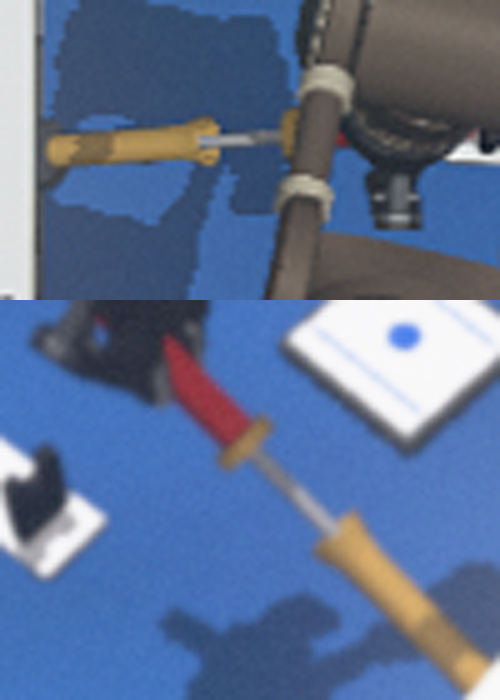

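```bash
python3 -m inch '[[0,0.015,-0.010,0,255],[0,0.03,-0.019,0,255],[0,0.045,-0.028,0,255],[0,0.06,-0.037,0,255],[0,0.075,-0.046,0,255],[0,0.0875,-0.053,0,255],[0,0.0875,-0.053,0,255]]'; python3 v.py 13
```

```text
t: 12.4
tool_pos: [0.5566, -0.0485, 0.1598]
tool_rot: [1.0, -0.002, -0.001, -0.0]
wrist_force: [-0.5, 0.0, -0.7]
opening: 0.177
[ 0.55710301 -0.04921471  0.16042973] [-0.2771624  -0.71106837 -0.59771947] [-0.03570882  0.04794579  0.03390787]
```

View pics/c13.png

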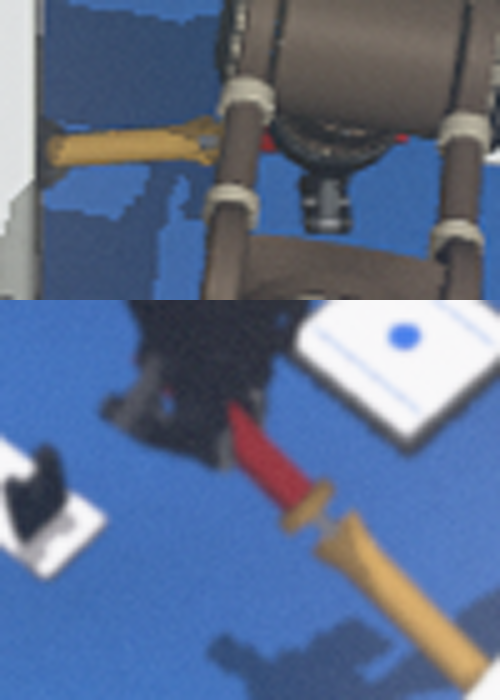

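```bash
python3 -m inch '[[0,0.013,-0.0075,0,255],[0,0.02,-0.012,0,255],[0,0.025,-0.0145,0,255],[0,0.028,-0.016,0,255],[0,0.031,-0.018,0,255],[0,0.031,-0.018,0,255]]'; python3 v.py 14
```

```text
t: 13.1
tool_pos: [0.5571, -0.0377, 0.1538]
tool_rot: [1.0, -0.002, -0.0, 0.001]
wrist_force: [-1.8, -4.3, 1.8]
opening: 0.173
[ 0.55705124 -0.03771889  0.15372125] [-2.30871453 -3.72512284  2.2438538 ] [-0.57767579  0.37053705  0.12413209]
```

View pics/c14.png

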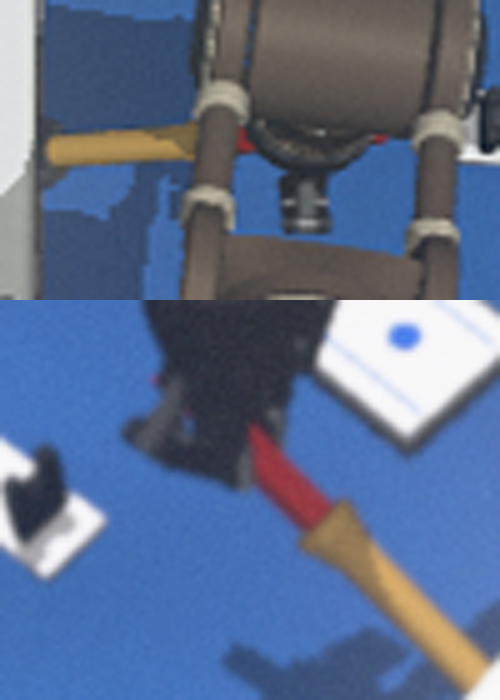

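```bash
python3 -m inch '[[0,0.003,-0.002,0,255],[0,0.006,-0.0035,0,255],[0,0.006,-0.0035,0,255],[0,0.006,-0.0035,0,255]]'; python3 v.py 15
```

```text
t: 13.6
tool_pos: [0.5573, -0.0377, 0.1538]
tool_rot: [1.0, -0.001, 0.0, 0.003]
wrist_force: [-4.8, -10.1, 8.3]
opening: 0.171
[ 0.55724529 -0.03768075  0.15375134] [ -5.02147583 -10.45749738   8.91269747] [-1.43965148  0.82734666  0.16302076]
```

View pics/c15.png

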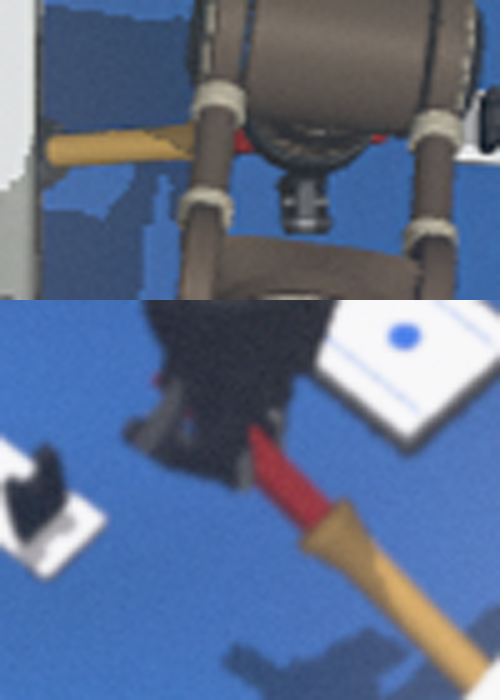

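```bash
python3 -m inch '[[0,0,0,0,255],[0,0,0,0,255],[0,0,0,0,255],[0,0,0,0,255],[0,0,0,0,255],[0,0,0,0,255],[0,0,0,0,255],[0,0,0,0,255]]'; python3 -m inch '[[-0.02,0.011,0,0,255],[-0.0,0.0,0,0,255]]' --help 2>/dev/null | head -0; python3 -c "
from workcell import status
s=status.get_state();print(s['t'],s['tool_pos'])"
```

```text
t: 14.5
tool_pos: [0.5572, -0.0377, 0.1537]
tool_rot: [1.0, -0.002, 0.0, 0.003]
wrist_force: [-5.5, -9.1, 8.4]
opening: 0.173
14.5 [ 0.55722953 -0.03767438  0.153725  ]
```

The rod has seated, with 13 N axial force and no further travel, and I have held it there for about 1.3 s. The second command in that call was a stray one. The clock and tool pose show it moved nothing. Next I withdraw along the tube axis.

```bash
python3 -m inch '[[0,-0.01,0.006,0,255],[0,-0.03,0.0175,0,255],[0,-0.05,0.029,0,255],[0,-0.075,0.0435,0,255],[0,-0.1,0.058,0,255],[0,-0.125,0.072,0,255],[0,-0.15,0.0865,0,255],[0,-0.15,0.0865,0,255]]'; python3 v.py 16
```

```text
t: 15.3
tool_pos: [0.558, -0.0963, 0.1878]
tool_rot: [1.0, -0.003, 0.001, 0.001]
wrist_force: [-0.2, -0.1, -1.3]
opening: 0.176
[ 0.55711899 -0.09486297  0.18665091] [-0.55279688 -0.30452566 -0.15463873] [-0.04931439  0.00400177 -0.00236876]
```

View pics/c16.png

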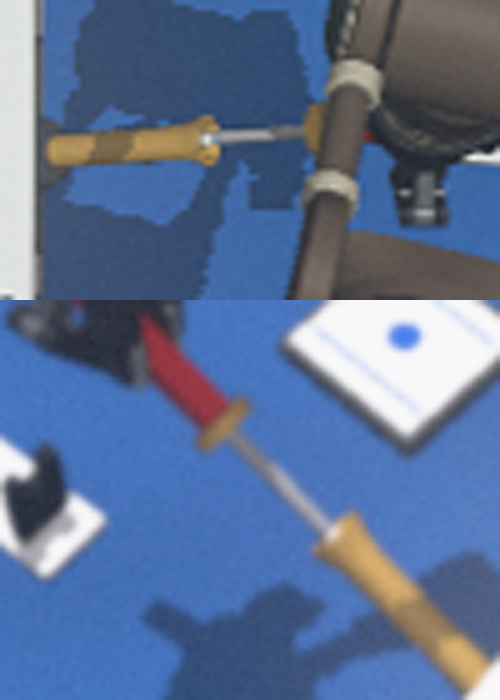

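```bash
python3 -m inch '[[0,-0.02,0.011,0,255],[0,-0.039,0.021,0,255],[0,-0.049,0.004,0,255],[0,-0.054,-0.011,0,255],[0,-0.06,-0.026,0,255],[0,-0.072,-0.053,0,255],[0,-0.082,-0.082,0,255],[0,-0.082,-0.082,0,255]]'; python3 v.py 17
```

```text
t: 16.2
tool_pos: [0.5559, -0.1274, 0.1512]
tool_rot: [1.0, -0.003, -0.001, -0.001]
wrist_force: [0.8, -0.2, 2.2]
opening: 0.176
[ 0.55631913 -0.12710766  0.15241664] [ 1.35625118  0.25581622 -0.53264344] [ 0.20440923 -0.09180998 -0.05304203]
```

View pics/c17.png

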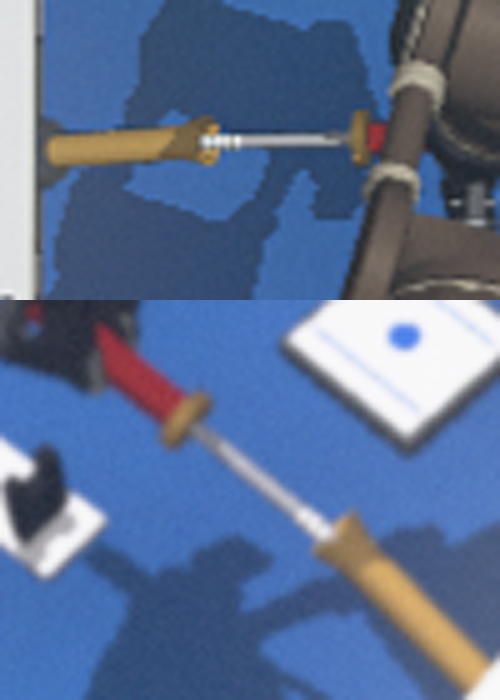

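```bash
python3 -m inch '[[0,-0.005,-0.013,0,255],[0,-0.009,-0.026,0,255],[0,-0.012,-0.041,0,255],[0,-0.014,-0.056,0,255],[0,-0.015,-0.072,0,255],[0,-0.016,-0.087,0,255],[0,-0.016,-0.087,0,255],[0,-0.016,-0.087,0,255]]'; python3 v.py 18;python3 - <<'E'
from h import *
b=cv2.imread('pics/scene18.png');cv2.imwrite('pics/s18.png',cv2.resize(b[180:270,240:340],None,fx=6,fy=6,interpolation=2))
a=cv2.imread('pics/top18.png');cv2.imwrite('pics/t18.png',cv2.resize(a[200:240,310:380],None,fx=8,fy=8,interpolation=2))
E
```

```text
t: 17.1
tool_pos: [0.5569, -0.1342, 0.1185]
tool_rot: [1.0, -0.002, -0.0, 0.0]
wrist_force: [-0.6, -0.8, 2.0]
opening: 0.176
[ 0.55690258 -0.13415029  0.11876041] [-1.76454204 -0.3318877   1.28969824] [0.13564065 0.0376096  0.00892267]
```

View pics/s18.png

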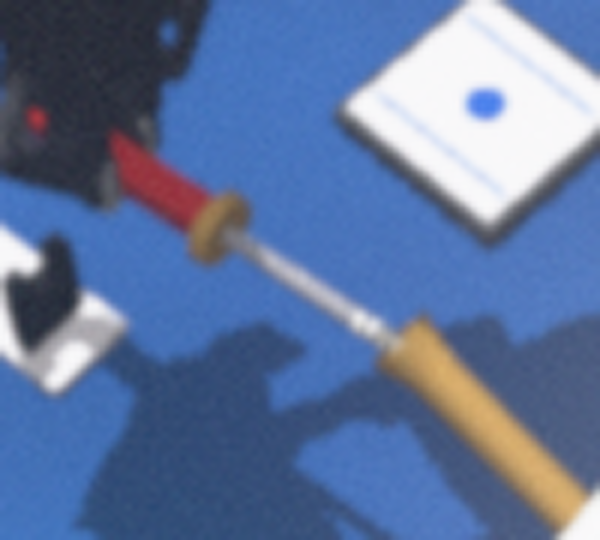

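View pics/t18.png

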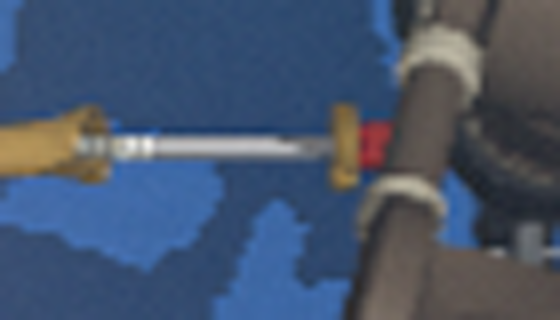

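```bash
python3 -m inch '[[0,-0.003,0.006,0,255],[0,-0.04,0.006,0,255],[0,-0.09,0.006,0,255],[0,-0.125,0.006,0,255],[0,-0.125,0.006,0,255],[0,-0.125,0.006,0,255],[0,-0.125,0.006,0,255]]'; python3 - <<'E'
from h import *
for n in('wrist','top','scene'): snap(n,n+'19.png')
a=cv2.imread('pics/top19.png');cv2.imwrite('pics/t19c.png',cv2.resize(a[190:250,280:430],None,fx=5.3,fy=5.3,interpolation=2))
a=cv2.imread('pics/scene19.png');cv2.imwrite('pics/s19c.png',cv2.resize(a[150:280,220:360],None,fx=4.5,fy=4.5,interpolation=2))
print(status.get_state()['tool_pos'])
E
```

```text
t: 17.9
tool_pos: [0.5567, -0.1834, 0.121]
tool_rot: [1.0, -0.002, -0.0, -0.0]
wrist_force: [-0.5, -0.2, -1.4]
opening: 0.174
[ 0.55698775 -0.18310575  0.12119235]
```

View pics/s19c.png

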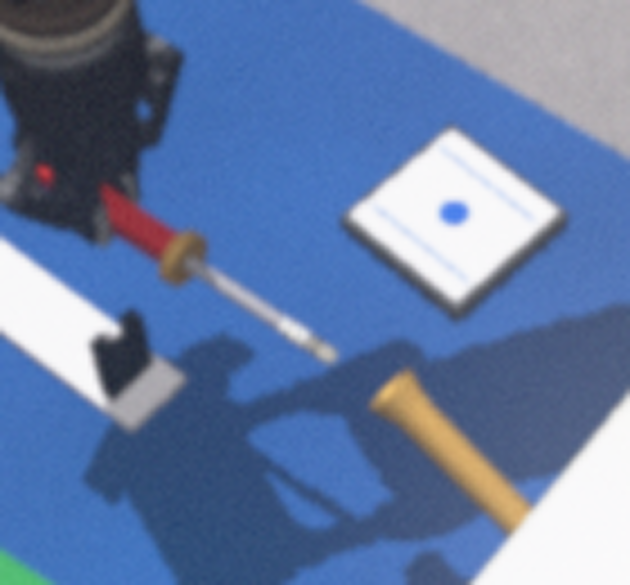

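View pics/t19c.png

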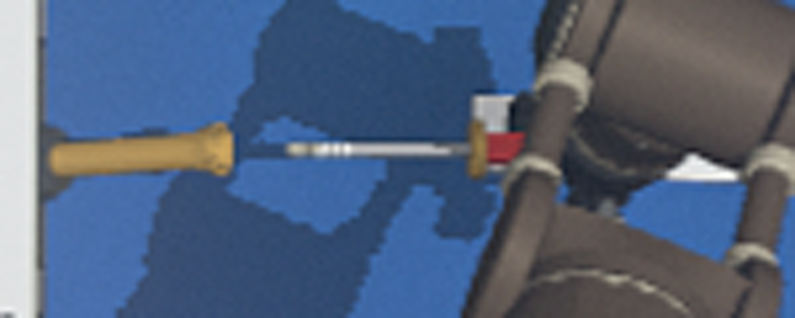

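View pics/wrist19.png

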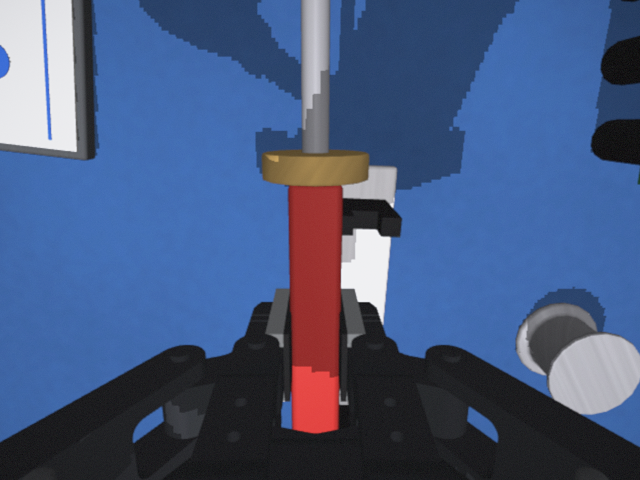

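```bash
cat > lev.py <<'E'
from h import *
import sys
def run(k,tcp,roi):
    b=cv2.imread(f'pics/scene{k}.png');h=cv2.cvtColor(b,cv2.COLOR_BGR2HSV)
    m=cv2.inRange(h,(0,0,115),(180,95,255)); x0,y0,x1,y1=roi;kk=np.zeros_like(m);kk[y0:y1,x0:x1]=255;m&=kk
    n,l,s,c=cv2.connectedComponentsWithStats(m);i=1+np.argmax(s[1:,4]);ys,xs=np.nonzero(l==i)
    w=h[ys,xs,2].astype(float)
    vx,vy,_,_=cv2.fitLine(np.stack([xs,ys],1).astype(np.float32),cv2.DIST_L2,0,.01,.01).ravel()
    cs=cam('scene'); out=[]
    for a in np.arange(-6,7,1.):
        r=np.radians(a); g=np.array(tcp)+[0,0,.0175]; d=np.array([0.0047,np.cos(r),-np.sin(r)])
        p=proj(cs,g+d*.07);q=proj(cs,g+d*.155); out.append(np.degrees(np.arctan2(*(q-p)[::-1])))
    ang=np.degrees(np.arctan2(vy,vx)); 
    print(k,s[i],'ang',ang,'pitch(tip down +)',np.interp(ang,out,np.arange(-6,7,1.)) if out[0]<out[-1] else np.interp(-ang,-np.array(out),np.arange(-6,7,1.)))
if __name__=='__main__':
    run('8',[.5533,-.1859,.1182],(263,206,297,232))
    run('19',[.5570,-.1831,.1212],(263,206,297,232))
    a=cam('wrist')
    g=np.array([.5570,-.1831,.1212])+[0,0,.0175]
    for al in(-4,-2,0,2,4):
        r=np.radians(al);d=np.array([0,np.cos(r),-np.sin(r)]);n=np.array([0,np.sin(r),np.cos(r)]);print(al,proj(a,g+d*.05+n*.008),proj(a,g+d*.058+n*.016))
E
python3 lev.py
```

```text
8 [263 207  33  23 154] ang 33.30072 pitch(tip down +) -0.23605164108252163
19 [263 206  32  25 155] ang 34.16948 pitch(tip down +) 1.6134693069253019
-4 [316.65769167 189.49725739] [316.7099884  165.26463139]
-2 [316.62750306 187.19629262] [316.66816415 161.8295432 ]
0 [316.5986146  185.16495804] [316.62817709 158.77334443]
2 [316.57102815 183.39624577] [316.59002775 156.08445812]
4 [316.54474131 181.88281151] [316.5537092  153.75076217]
```

```bash
python3 -m inch '[[-0.05,-0.015,0.02,0,255],[-0.12,-0.036,0.02,0,255],[-0.2,-0.06,0.02,0,255],[-0.28,-0.085,0,0,255],[-0.36,-0.11,-0.03,0,255],[-0.43,-0.13,-0.05,0,255],[-0.4525,-0.137,-0.062,0,255],[-0.4525,-0.137,-0.062,0,255]]'; python3 -m inch '[[0,0,0,0,255],[0,0,0,0,255]]'; python3 - <<'E'
from h import *
for n in('wrist','top','scene'): snap(n,n+'20.png')
a=cv2.imread('pics/top20.png');cv2.imwrite('pics/t20c.png',cv2.resize(a[245:335,320:440],None,fx=6,fy=6,interpolation=2))
a=cv2.imread('pics/scene20.png');cv2.imwrite('pics/s20c.png',cv2.resize(a[100:230,230:370],None,fx=4.5,fy=4.5,interpolation=2))
print(status.get_state()['tool_pos'])
E
```

```text
t: 18.85
tool_pos: [0.3749, -0.2381, 0.0959]
tool_rot: [1.0, -0.003, -0.001, -0.001]
wrist_force: [0.1, -0.7, -1.4]
opening: 0.177
t: 19.05
tool_pos: [0.378, -0.239, 0.0973]
tool_rot: [1.0, -0.002, 0.001, 0.001]
wrist_force: [1.2, 0.2, -1.0]
opening: 0.174
[ 0.3773044  -0.23868149  0.09694211]
```

View pics/t20c.png

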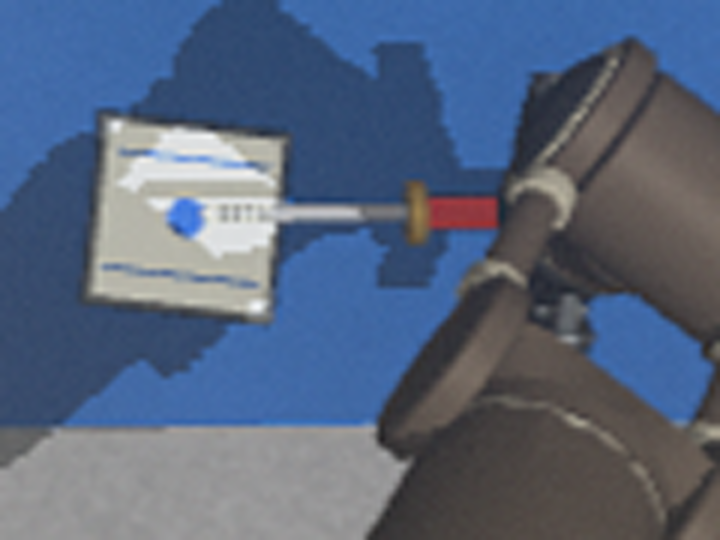

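View pics/s20c.png

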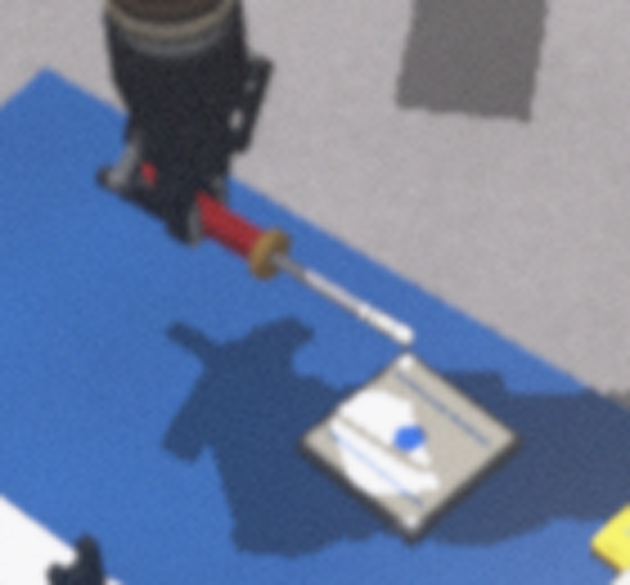

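View pics/top20.png

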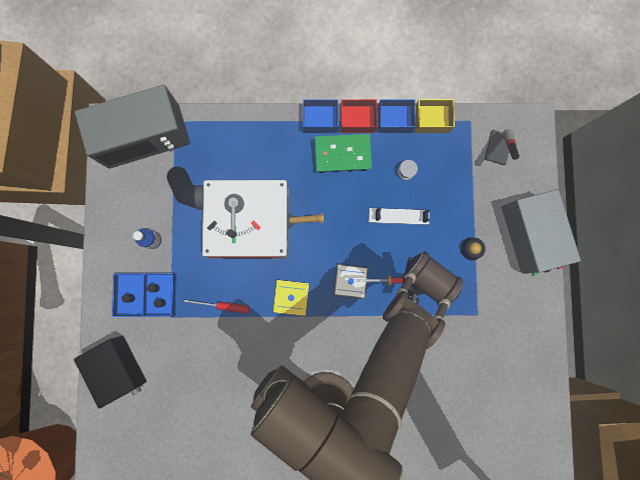

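```bash
python3 - <<'E'
from h import *
from lev import run
np.set_printoptions(precision=4,suppress=True)
ct=cam('top');cs=cam('scene')
f=lambda u,v:(320+u/6,245+v/6); g=lambda u,v:(230+u/4.5,100+v/4.5)
print('dot',onz(ct,*f(186,217),.014),onz(cs,*g(409,438),.014),tri(ct,f(186,217),cs,g(409,438)))
st=g(411,334);print('scene tip',onz(cs,*st,.114))
tcp=np.array([.3773,-.2387,.0969])
for L in(.154,.156,.158):
    p=tcp+[0.0007,L,.0175]; print(L,p,(proj(cs,p)-[230,100])*4.5,(proj(ct,p)-[320,245])*6)
print((proj(cs,tcp+[0.0003,.058,.0175])-[230,100])*4.5,(proj(ct,tcp+[0.0003,.058,.0175])-[320,245])*6)
run('20',tcp,(292,157,323,177))
a=cv2.imread('pics/top20.png');cv2.imwrite('pics/t20d.png',cv2.resize(a[262:302,332:402],None,fx=11,fy=11,interpolation=2))
E
```

```text
dot [ 0.3754 -0.0826  0.014 ] [ 0.3784 -0.0786  0.014 ] [ 0.375  -0.0824  0.0071]
scene tip [ 0.3762 -0.0794  0.114 ]
0.154 [ 0.378  -0.0847  0.1144] [401.6423 331.1363] [207.7077 209.7496]
0.156 [ 0.378  -0.0827  0.1144] [404.4508 332.8148] [203.5637 209.7726]
0.158 [ 0.378  -0.0807  0.1144] [407.262  334.4949] [199.4195 209.7955]
[270.4235 252.0323] [406.434  209.4817]
20 [292 157  30  20 132] ang 31.462183 pitch(tip down +) 0.5998300523454221
```

View pics/t20d.png

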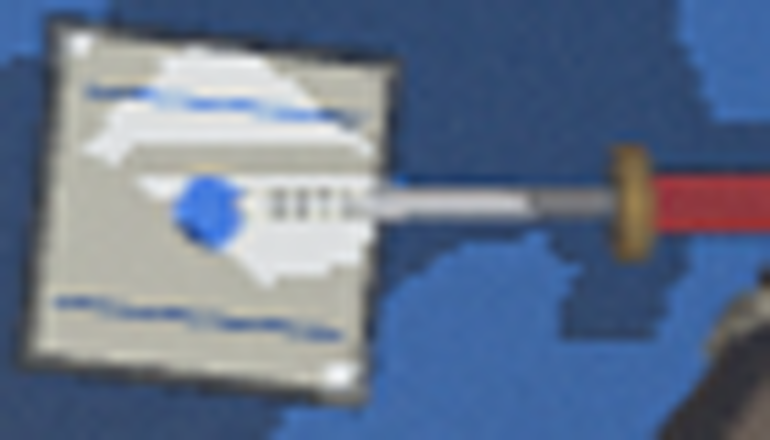

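```bash
python3 -m inch '[[0,0,0,0,255],[0,0,0,0,255],[0,0,0,0,255],[0,0,0,0,255],[0,0,0,0,255],[0,0,0,0,255]]'; python3 - <<'E'
from h import *
a=cv2.imread('pics/top20.png').astype(int);b=cv2.imread('pics/top0.png').astype(int)
s=status.get_state();print(s['t'],abs(s['qvel']).max(),s['tool_pos'],s['wrist_force'])
print(bot.hand_in())
E
```

```text
t: 19.8
tool_pos: [0.376, -0.2386, 0.0965]
tool_rot: [1.0, -0.002, -0.0, -0.0]
wrist_force: [0.8, -0.4, -0.6]
opening: 0.177
19.8 0.0011265016424241421 [ 0.37602773 -0.23856985  0.09645724] [ 0.79478278 -0.38619172 -0.58042511]
the job is handed in; nothing more can be done
None
```

The job is done and handed in at 19.8 s. No verdict was reported, so the results below rest on my own checks.

- **Lever:** I gripped the knob and swung it along its arc to the green mark, then released it. The wrist picture afterwards put the lever within about 1 degree of idle. It was still there in the last top view.
- **Rod insertion:** The tool cannot tilt, so I pitched the rod about 30 degrees in the grip by resting its tip in the tube's flared mouth and raising the hand. It went in until the collar stopped, at about 13 N with no further travel. I held it there for about 1.3 s.
- **Withdrawal:** I drew it back along the tube and levelled it against the lower lip of the mouth with about 2 N. Then I pulled it clear.
- **Final pose:** The rod's tip is about 100 mm above the white plate and within about 2 to 3 mm of its centre. The arm was still, with no contact force beyond about 1 N.

**Checks that disagreed:**
- **Levelness:** Right after withdrawal, a line fit gave about 1.6 degrees tip-down, while my picked pixels suggested about 3 degrees tip-up. The last fit, over the plate, gave 0.6 degrees tip-down.
- **Slip in the grip:** The wrist view suggests the rod may have slid back 1 to 2 mm in the grip during the push.
- **Camera offset:** The top and scene cameras differ by 3 to 4 mm on the plate's position. I used their average.
- **Stray command:** I accidentally sent one extra move command during the hold. The clock and tool pose showed it did nothing.

I saw nothing else on the bench moved in the last top view, but I did not measure it.

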